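# Set the proud pin of a door sign home with a spring nail set

## Task

One of the four round-headed pins that hold the aluminium plate on the oak door sign still stands proud. Take the spring-loaded nail set from the tool block, set its cup upright over that pin and press it straight down until its spring trips with a snap, as often as it takes for the pin to be fully home; stop pressing at each snap, before the nose goes solid, let the nose come right out to re-arm, and never lean the tool on the plate or push the pin with the fingers. Then hang the nail set back in its well in the block and leave the other things on the desk alone.

Things in the scene. Friction and masses are not known exactly. Their poses are not given: they have to be found in the camera images.
- punch: Spring-loaded nail set, about 0.3 kg, 116 mm long, axis = its z, origin at the centre of the nose rim with the nose fully out. Upwards: nose 0-26 mm (13 mm thick), barrel 18 mm thick to 56, finger collar 32 mm thick 56-62, ringed grip 15 mm thick 62-100, cap 22 mm thick 100-116. Starts upright in the near well of the tool block, hanging by its collar. Fingertips can bear down on the collar's top.
- nose (a joint): How far the nose is pushed up into the barrel, m; 0 = fully out. About 2 N starts it; from 1 mm on the push rises from 5 N. Somewhere between 6 and 10 mm, as the cap happens to be set (not to be seen), at 11 to 17 N, the inner hammer trips with a snap and hits the nose; the push falls by about 5 N. Only 2 mm past that point the nose is solid: stop before. It re-arms only when fully out again.
- cup (a point): Centre of the nose's rim, the lowest point of the punch. The nose end is a conical cup, 11 mm wide at the rim, 6 mm at its floor, 2.5 mm deep, that centres itself on a pin head. Axes as the punch; it moves up with the nose.
- pin (a joint): How far the proud pin still stands above its home position, m: 0 = home, head resting on the plate; starts at 0.002 to 0.0028. A tight fit: it holds 23 N of steady push and does not come out by itself. One snap of the spring drives it about 0.6 to 1.6 mm, so it takes two to four; more do no harm.
- pin_top (a point): Top of the round brass head of the proud pin, 4 mm above the pin's shoulder: so 25 mm above the desk when the pin is home, higher when proud. The head is a dome 8 mm wide and 4 mm high. It is one of the four pins at the plate's corners; the other three are home already.
- sign: Door sign being put together, fixed: oak board 104 x 154 mm (its x, y), 18 mm thick, with an aluminium plate 76 x 126 x 3 mm on it, top face 21 mm above the desk. Four round-headed pins at x = +-28, y = +-52 mm. Low slip rails in the middle, 24 mm above the desk. Origin under the centre, z up.
- holder: Oak tool block, fixed, 124 x 58 mm (its x, y), 62 mm tall, origin under its centre. Along its x axis: at -36 mm the punch's well, a 23 mm hole right through; at +16 and +44 mm two plain nail sets, 12 mm thick, fixed, that stand 26 and 32 mm above the block. Room for fingers beside the punch is widest along the block's y axis.
- well_mouth (a point): Centre of the mouth of the punch's well, on the top face of the tool block, 62 mm above the desk. When the punch is put away its collar rests on this face and the punch's origin is 56 mm below this point. The barrel has about 2.5 mm of play all round.
- pin_box: Bystander: small teal card box, 36 x 58 x 16 mm, loose on the desk in front of the sign.
- pen: Bystander: black pen, 145 mm long, loose on the desk beyond the sign.
- screwdriver: Bystander: slim screwdriver, 138 mm long, loose on the desk along the left side of the tool block.
- eraser: Bystander: eraser, 20 x 48 x 13 mm, loose on the desk in front of the sign.
- note_pad: Bystander: block of sticky notes, 76 x 77 x 13 mm, loose, behind.
- marker: Bystander: marker pen, 135 mm long, loose, behind.

How it is judged:
On the way, in this order (a step that is already met when the one before it is completed fails the run):
1. the nail set's cup is set upright over the proud pin, which still stands proud (distance between cup and pin_top below 0.0045 m and angle between punch's own z axis and vertical below 0.15 rad and value of joint pin above 0.0015 m), for 0.05 s.
2. the pin is home, with the cup still on its head (value of joint pin below 0.0008 m and distance between cup and pin_top below 0.006 m and angle between punch's own z axis and vertical below 0.15 rad), for 0.05 s.
At the end, for the whole second after the job is handed in: The pin stands less than 0.8 mm proud; the nail set hangs upright (within 0.1 rad) in its well, its axis within 5 mm of the well's centre and its collar within 4 mm of resting on the block, at rest; no bystander has moved 20 mm or more (value of joint pin below 0.0008 m and horizontal distance between punch and well_mouth below 0.005 m and z of punch in the frame of well_mouth between -0.06 and -0.052 m and angle between punch's own z axis and vertical below 0.1 rad and linear speed of punch below 0.02 m/s and distance of each of pin_box, pen, screwdriver, eraser, note_pad, marker from where it was at the start of the episode below 0.02 m); the robot touches nothing.
It fails at once if the nail set is pressed on past the snap until its nose is solid (contact force between nose and adjuster above 2 N).
It fails at once if the nail set is pressed on the sign's plate or board with more than 8 N (contact force between punch and sign above 8 N).
It fails at once if the fingers push the pin (contact force between the fingers and pin above 1 N).
It fails at once if a bystander (card box, pen, screwdriver, eraser, note pad, marker) is pushed 20 mm or more (distance of any of pin_box, pen, screwdriver, eraser, note_pad, marker from where it was at the start of the episode above 0.02 m).
It also fails if it takes over 64 s, if anything falls off the work surface, if the arm or the gripper's body presses on something with over 40 N, if the wrist force passes 120 N, or if a joint passes its speed limit or range.

## Robot

A 6-joint arm with a two-finger parallel gripper is mounted at the origin on a cart in front of the work surface, level with it; the furniture and walls round the work are solid. World frame = base frame: x ahead of the robot, y to its left, z up, the work surface at z = 0. Lengths are in m, angles in rad, forces in N, time in s.
With the tool pointing down it reaches from about 0.325 to 0.9 m from the base axis. Payload 6.1 kg.
Tool frame: the origin (TCP) lies midway between the tips of the shut fingers; the grasp point (between the pads) lies 19 mm behind it; z points along the fingers, y is the line along which they close (so a half turn about z gives the same grasp; the last joint's range is limited). The gripper opens to 87 mm and grips with 3 to 60 N. Pads are 19 mm wide; open, the fingers measure 117 mm over their backs; the gripper's body (75 mm by 190 mm) begins 51 mm behind the grasp point.
Start: joints at [0.981, 0.22, 1.526, -0, 1.395, -0.126], TCP at [0.28, 0.559, 0.183] pointing down, gripper open.
Joint ranges: [-2.98, 2.98], [-0.91, 2.08], [0.09, 2.57], [-1.24, 4.39], [0.2, 2.65], [-2.68, 2.68]. Speed limits (rad/s): [2.57, 2.57, 3.01, 3.14, 3.14, 3.14].

## Interface

Orientations are given as a unit quaternion [w, x, y, z].
In Python, from bench import env, hand, grab_frame, ticket gives the robot as it stands. The module is installed in compiled form; this text tells all that it offers. Calls block until the motion is done:
- env.move_to(position, orientation): joint-space move of the TCP to a pose.
- env.move_linear(position, rot=None, max_speed=0.15): straight line of the TCP; rot=None keeps the orientation; max_speed is the mean speed in m/s.
- env.movej(angles): joint-space move.
- hand.grip(opening): opening from 0.0 (shut) to 1.0 (fully open); the grip force is fixed at half the most; returns when the fingers have stopped.
- env.dwell(seconds).
- env.inverse_kinematics(position, orientation): joint angles nearest the present ones, or None.
- grab_frame(name): name is "scene" or "side" or "wrist"; returns a dict with "pixels" (480x640x3 uint8, red, green, blue), "z_map" (480x640 float32, m along the optical axis (not along the pixel's ray), 0 where there is no reading), "camera_matrix" (3x3 intrinsics, pixels), "R" (3x3) and "t" (3): a world point X has camera coordinates R X + t. Camera axes: x right, y down, z forward; pixel columns grow to the right and rows downward; lengths in m; the calibration is good to about 2 mm. The wrist camera is an equidistant fisheye: a pixel r from the principal point sees the ray r / f radians off the axis. A picture is of the moment at which its call begins.
A pose or a line that the arm cannot do raises env.IKError and nothing moves.
- ticket.job_done(): hands the job in; it is judged then, once.
Readings, each from a call of its own:
- env.current_t(): time.
- env.current_joint_pos(): joint angles.
- env.current_qd(): joint speeds.
- env.current_joint_efforts(): joint torques, N m.
- env.current_ee_pos(): TCP position.
- env.current_tool_rot(): TCP orientation.
- env.current_ft_force(): force on the tool from outside, world axes, zero at the start.
- env.current_moment(): the same for the moment, N m.
- env.current_width(): opening from 0.0 (shut) to 1.0 (fully open).
- env.current_gripper_force(): force on a finger pad.
Only numpy, scipy, OpenCV 4.12 (cv2) and the standard library are available. Lean on these libraries where they do the work, as an engineer would, in place of code of your own. Each camera call takes 0.05 s, during which the arm holds its last target. There are 200 camera calls.

## Working session

There is one attempt and no reset: what is moved stays moved. The work goes in short steps, each a Python script; the robot and the scene stay as the last script left them, time stands still between calls to the robot, and variables do not carry over. Pictures are saved under pics/ and viewed, at most 10 in all, crops included, and the job is handed in when it is done.

```bash
mkdir -p pics
python3 - <<'E'
from bench import env, hand, grab_frame, ticket
import cv2,numpy as np
for n in("scene","side"):
    f=grab_frame(n); np.savez(f"{n}.npz",**f); cv2.imwrite(f"pics/{n}0.png",f["pixels"][:,:,::-1]); print(n,f["camera_matrix"],f["R"],f["t"])
print(env.current_t(),env.current_tool_rot())
E
```

```text
scene [[465.40983096   0.         321.27442303]
 [  0.         465.40983096 241.79049199]
 [  0.           0.           1.        ]] [[ 0.8631865  -0.50456508 -0.01797619]
 [-0.35047202 -0.57318237 -0.74069652]
 [ 0.36342596  0.64565939 -0.67159923]] [-0.38465156  0.39556458  0.52900455]
side [[567.01266406   0.         319.97587185]
 [  0.         567.01266406 242.42448232]
 [  0.           0.           1.        ]] [[-0.9602744  -0.27858084  0.0163029 ]
 [-0.20755556  0.67395616 -0.70901607]
 [ 0.18653086 -0.68423374 -0.70500385]] [ 0.64374318 -0.01075433  0.95942593]
0.1 [-3.19013424e-04  2.29829422e-01  9.73230477e-01 -8.80112113e-04]
```

View pics/scene0.png

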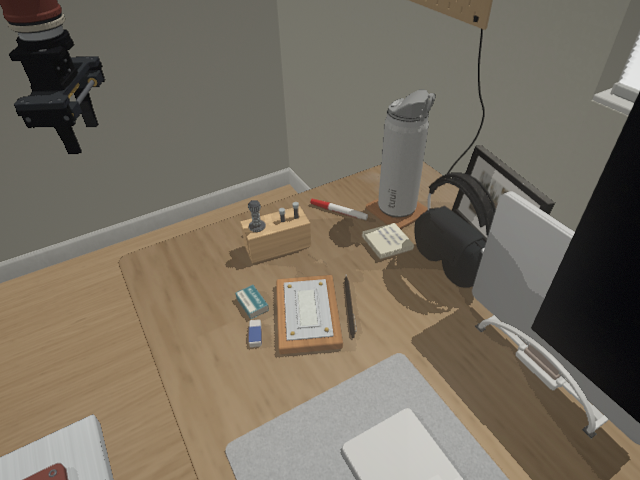

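View pics/side0.png

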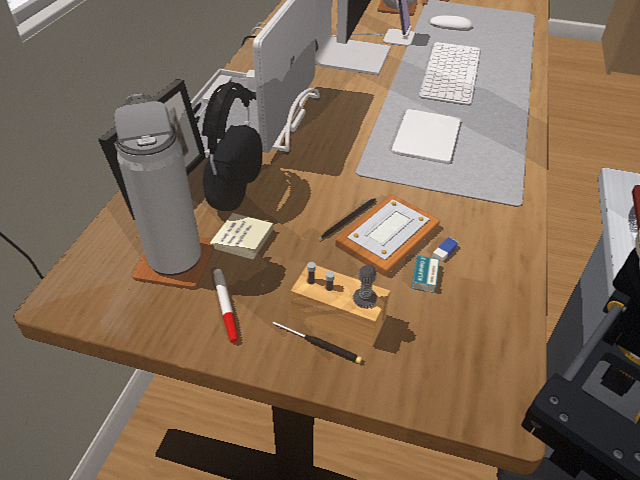

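The scene view shows the punch at about (256,215), the block at (277,235) and the sign at (308,313). In the side view they are at (366,285), (340,300) and (388,232). Next I'll enlarge these regions.

Run:
```python
import cv2,numpy as np
a=cv2.imread("pics/scene0.png");b=cv2.imread("pics/side0.png")
def c(im,x,y,w,h,s): return cv2.resize(im[y:y+h,x:x+w],None,fx=s,fy=s,interpolation=cv2.INTER_CUBIC)
top=np.hstack([c(a,268,268,80,60,5),c(b,330,190,114,86,3.51)[:300,:400]])
top=np.hstack([c(a,268,272,80,60,5),c(b,340,190,100,75,4)])
bot=np.hstack([c(a,235,195,80,60,5),c(b,288,257,100,75,4)])
cv2.imwrite("pics/crops.png",np.vstack([top,bot]))
```

```text
(no output)
```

View pics/crops.png

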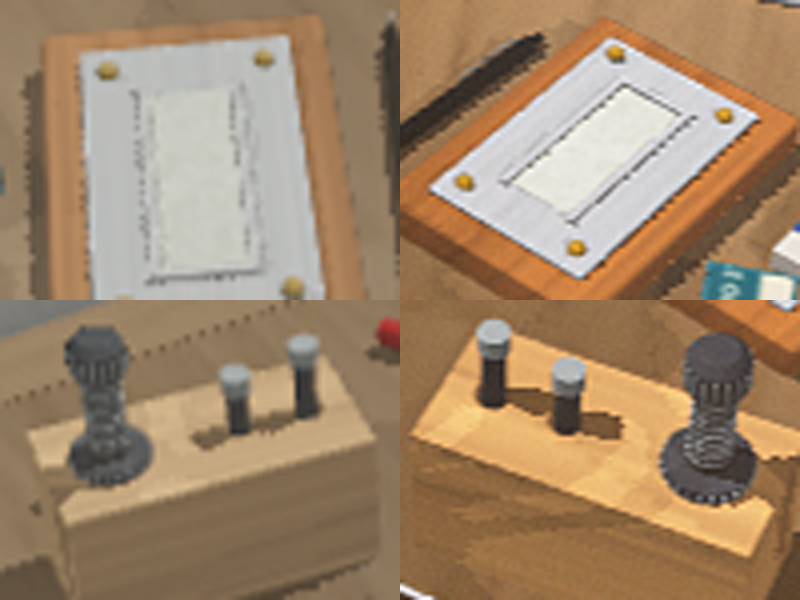

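The crops show all four pins, the collar and cap, and the plain set tops. I'll triangulate them.

```bash
cat > geo.py <<'E'
import numpy as np, cv2
def ray(f,uv):
    K,R,t=f["camera_matrix"],f["R"],f["t"]
    d=R.T@np.linalg.solve(K,[uv[0],uv[1],1.]); return -R.T@t,d
def rayfish(f,uv):
    K,R,t=f["camera_matrix"],f["R"],f["t"]
    m=np.array([(uv[0]-K[0,2])/K[0,0],(uv[1]-K[1,2])/K[1,1]]); th=np.linalg.norm(m)
    d=np.r_[m/max(th,1e-9)*np.sin(th),np.cos(th)]; return -R.T@t,R.T@d
def atz(r,z): o,d=r; return o+d*(z-o[2])/d[2]
def tri(*rs):
    A=0;b=0
    for o,d in rs:
        d=d/np.linalg.norm(d);P=np.eye(3)-np.outer(d,d);A=A+P;b=b+P@o
    return np.linalg.solve(A,b)
E
python3 - <<'E'
from geo import *
np.set_printoptions(precision=4,suppress=True)
s=np.load("scene.npz");d=np.load("side.npz")
P={"A":((289.4,286.2),(384.25,251.75),.024),"B":((320.8,283.8),(356,235.25),.024),"C":((326.6,329.2),(394,203.5),.024),"D":((292.8,332.6),(421.25,219),.024),
"collar":((257,225.4),(365,298.2),.068),"cap":((254.6,202.6),(367.75,268.3),.116+.006),"n1":((282.2,209),(330,273.25),.088),"n2":((295.8,203.4),(311.25,263.5),.094)}
for k,(a,b,z) in P.items(): print(k,tri(ray(s,a),ray(d,b)),atz(ray(s,a),z),atz(ray(d,b),z))
E
```

```text
A [0.5041 0.2146 0.0211] [0.5041 0.2122 0.024 ] [0.5029 0.2177 0.024 ]
B [0.5555 0.1907 0.0206] [0.5551 0.1881 0.024 ] [0.5539 0.1947 0.024 ]
C [0.5116 0.0972 0.0225] [0.5125 0.0963 0.024 ] [0.5101 0.0995 0.024 ]
D [0.461  0.1209 0.021 ] [0.4619 0.1188 0.024 ] [0.4592 0.1248 0.024 ]
collar [0.5073 0.3511 0.0643] [0.5072 0.3469 0.068 ] [0.5056 0.3546 0.068 ]
cap [0.5083 0.3483 0.1208] [0.5089 0.347  0.122 ] [0.507  0.3498 0.122 ]
n1 [0.5595 0.3424 0.0886] [0.5611 0.3434 0.088 ] [0.5584 0.3424 0.088 ]
n2 [0.5872 0.3377 0.0942] [0.5883 0.3382 0.094 ] [0.5863 0.3379 0.094 ]
```

```bash
cat >> geo.py <<'E'
YAW=-0.15
def quat(yaw=YAW):
    p=np.pi/2+yaw/2; return np.array([0,np.cos(p),np.sin(p),0])
E
python3 - <<'E'
from bench import *; from bench import env,grab_frame
from geo import *
env.move_to([.49,.30,.24],quat())
f=grab_frame("wrist");np.savez("w1.npz",**f);im=f["pixels"][:,:,::-1];cv2.imwrite("pics/w1.png",im)
print(env.current_t(),env.current_ee_pos(),f["camera_matrix"],-f["R"].T@f["t"],f["R"])
E
```

```text
1.425 [0.48930925 0.30092087 0.23962574] [[371.64829954   0.         321.35258145]
 [  0.         371.64829954 241.71934514]
 [  0.           0.           1.        ]] [0.41209708 0.31193788 0.4416178 ] [[ 1.49687602e-01  9.88733342e-01  1.95892348e-05]
 [ 9.47711574e-01 -1.43482829e-01  2.85053415e-01]
 [ 2.81844626e-01 -4.26503973e-02 -9.58511633e-01]]
```

View pics/w1.png

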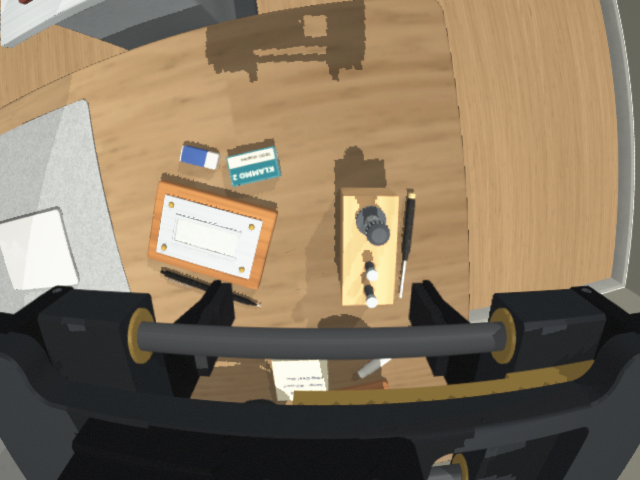

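The wrist view shows the pins at about (171,204), (262,222), (164,248) and (241,268), the punch cap at (376,234) and the collar at (370,217). I'll check the depth map to see which pin stands proud.

```bash
cat >> geo.py <<'E'
def hmap(f,fish):
    K,R,t=f["camera_matrix"],f["R"],f["t"]; v,u=np.mgrid[0:480,0:640]
    mx=(u-K[0,2])/K[0,0]; my=(v-K[1,2])/K[1,1]
    if fish:
        th=np.hypot(mx,my)+1e-9; k=np.tan(th)/th; mx=mx*k;my=my*k
    z=f["z_map"]; X=np.dstack([mx*z,my*z,z]); return (X-t)@R
E
python3 - <<'E'
from geo import *
np.set_printoptions(precision=2,suppress=True,linewidth=150)
pins={"A":((289,286),(384,252),(262,222)),"B":((321,284),(356,235),(241,268)),"C":((327,329),(394,203),(164,248)),"D":((293,333),(421,219),(171,204))}
for n,(fn,fish) in enumerate([("scene",0),("side",0),("w1",1)]):
    H=hmap(np.load(fn+".npz"),fish)
    for k,p in pins.items():
        u,v=p[n]; w=H[v-5:v+6,u-5:u+6,2]*1e3
        print(fn,k,"plate",np.median(w),"top",np.sort(w.ravel())[-6:])
E
python3 - <<'E'
import cv2
a=cv2.imread("pics/w1.png")
import numpy as np
c=lambda x,y,w,h,s:cv2.resize(a[y:y+h,x:x+w],None,fx=s,fy=s,interpolation=cv2.INTER_CUBIC)
l=c(145,180,140,110,4); r=c(335,185,75,130,0+440/130)
cv2.imwrite("pics/w1c.png",np.hstack([l,r[:, :240]]))
E
```

```text
scene A plate 21.980059809582777 top [24.17 25.08 25.18 25.18 25.48 26.58]
scene B plate 22.00418585404463 top [25.15 25.22 25.28 25.32 25.49 26.76]
scene C plate 22.269456309929776 top [ 27.84  27.94  28.    28.39  28.72 641.36]
scene D plate 22.400239145276053 top [25.37 25.64 25.91 26.11 26.61 28.26]
side A plate 20.84623489218436 top [24.13 24.63 24.78 24.93 24.94 25.  ]
side B plate 20.866905952660304 top [23.68 23.76 23.91 23.96 24.11 24.57]
side C plate 20.427572195774395 top [ 26.19  26.35  27.18  27.19  28.06 658.28]
side D plate 20.844959802337602 top [23.94 24.09 24.59 24.85 25.61 26.62]
w1 A plate 19.112667098558205 top [22.48 22.49 22.8  23.01 23.03 23.58]
w1 B plate 21.64256212638474 top [25.05 25.3  25.45 25.59 25.6  25.83]
w1 C plate 21.652385051075274 top [ 26.79  26.98  27.93  28.08  28.78 441.62]
w1 D plate 21.658084528898467 top [ 25.5   25.8   25.87  25.95  26.04 441.62]
```

View pics/w1c.png

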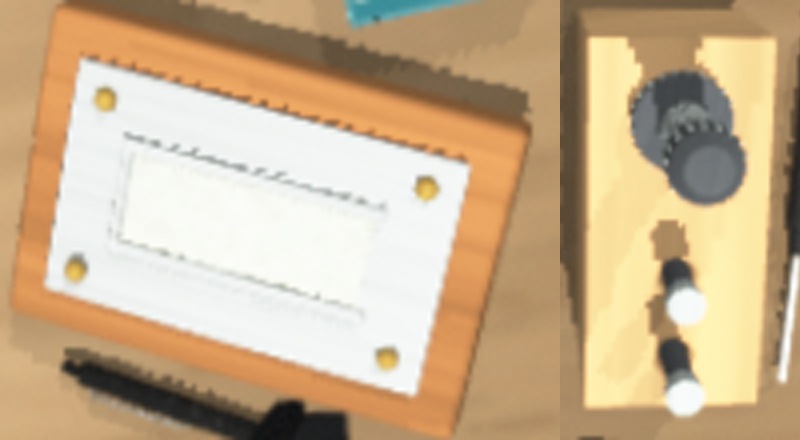

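Pin C, at about (0.511, 0.098), reads 2–3 mm higher than the others in all three cameras, so C is the proud one. Next I'll get the wrist fixes for the punch and for C, then grasp.

Run:
```python
from bench import env,hand,grab_frame
from geo import *
np.set_printoptions(precision=4,suppress=True)
w=np.load("w1.npz");s=np.load("scene.npz");d=np.load("side.npz")
for k,uv,z in [("cap",(378.7,236.1),.122),("collar",(371,220.7),.068),("C",(164,247.2),.027),("D",(171.3,204.7),.024),("A",(251.6,227),.024),("A2",(145+427/4,180+188/4),.024),("B",(145+387/4,180+358/4),.024),("n1",(335+126/3.385,185+305/3.385),.088),("n2",(335+125/3.385,185+397/3.385),.094)]:
    print(k,atz(rayfish(w,uv),z))
print(tri(ray(s,(326.6,329.2)),ray(d,(394,203.5)),rayfish(w,(164,247.2))))
print(tri(ray(s,(254.6,202.6)),ray(d,(367.75,268.3)),rayfish(w,(378.7,236.1))))
```

```text
cap [0.5086 0.3496 0.122 ]
collar [0.5072 0.3497 0.068 ]
C [0.5117 0.0988 0.027 ]
D [0.4617 0.1213 0.024 ]
A [0.5048 0.2152 0.024 ]
A2 [0.5049 0.2153 0.024 ]
B [0.5553 0.192  0.024 ]
n1 [0.5594 0.3426 0.088 ]
n2 [0.5873 0.3387 0.094 ]
[0.5119 0.097  0.0227]
[0.5085 0.349  0.121 ]
```

Run:
```python
from bench import env,hand,grab_frame
from geo import *
np.set_printoptions(precision=4,suppress=True)
st=lambda m:print(m,env.current_t(),env.current_ee_pos(),env.current_ft_force(),env.current_width())
q=quat()
env.move_to([.508,.3495,.16],q); env.dwell(.3); st("above")
env.move_linear([.508,.3495,.0695],max_speed=.08); env.dwell(.3); st("down")
hand.grip(0.0); env.dwell(.2); st("grip"); print(env.current_gripper_force(),env.current_tool_rot())
env.move_linear([.508,.3495,.0795],max_speed=.05); env.dwell(.2); st("lift10")
f=grab_frame("wrist");np.savez("w2.npz",**f);a=f["pixels"][:,:,::-1];cv2.imwrite("pics/w2.png",a)
```

```text
above 2.1917 [0.509  0.3495 0.1623] [-0.2093  0.0253 -0.9631] 1.0019633501763725
down 3.775 [0.5082 0.3496 0.0698] [-0.2114 -0.848   0.9497] 0.9966208042375955
grip 5.0583 [0.508  0.3497 0.0695] [ 0.3894  1.3446 -0.6919] 0.2393183921898956
29.997103214263916 [0.     0.0749 0.9972 0.0001]
lift10 5.6083 [0.5078 0.3493 0.0791] [-0.3446 -1.0891 -4.1949] 0.24464486712802355
```

View pics/w2.png

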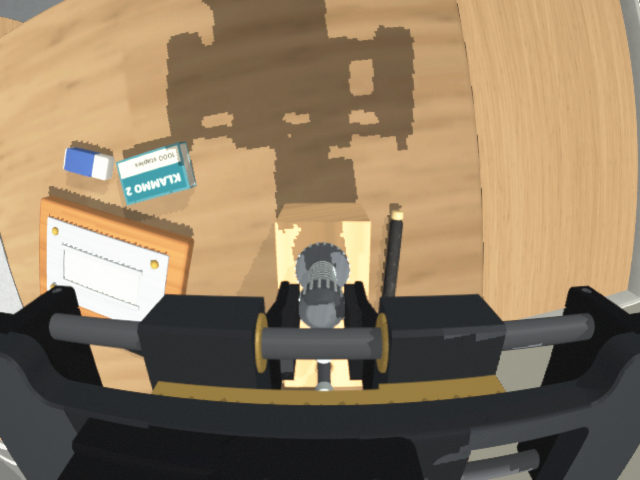

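The picture shows the punch lifted between the fingers, with the cap at about (320,312) and the collar at (321,265). The opening reads 21 mm where the grip is 15 mm, so I'll check the height and tilt with an enlarged crop.

Run:
```python
from geo import *
np.set_printoptions(precision=1,suppress=True,linewidth=200)
w=np.load("w2.npz");H=hmap(w,1)
for v in range(236,330,4): print(v,(H[v,304:340:4,2]*1e3))
print(H[312,320],H[316,320])
f=w["pixels"][:,:,::-1][220:345,260:390]
s=cv2.imread("pics/scene0.png")
cv2.imwrite("pics/w2c.png",cv2.resize(f,None,fx=4.6,fy=4.6,interpolation=cv2.INTER_CUBIC))
```

```text
236 [61.7 62.1 62.4 63.1 63.5 61.8 62.2 62.7 62.9]
240 [61.1 61.7 62.6 62.  63.3 62.3 61.4 61.3 62.3]
244 [62.4 61.9 74.2 77.4 77.2 76.6 76.  76.2 62.5]
248 [73.4 76.2 78.3 79.3 77.3 78.8 78.7 77.5 76.3]
252 [78.5 78.2 78.1 78.9 78.5 77.  79.  78.  79.3]
256 [78.  77.9 78.1 78.3 76.8 77.6 77.6 76.8 77.2]
260 [78.6 77.8 78.  79.6 78.9 80.4 78.5 78.2 77.8]
264 [77.7 77.6 80.5 86.9 87.1 87.4 86.2 79.8 77.9]
268 [77.4 78.2 86.5 90.7 93.6 93.8 90.4 87.9 77.7]
272 [ 79.  281.1  94.2  98.3 100.2  99.5  97.7  94.2  78. ]
276 [ 78.9  78.1 102.3 105.1 105.2 104.2 104.2 101.3  79.1]
280 [ 78.3  94.3 105.6 118.  119.9 118.3 119.  104.9  78.2]
284 [ 78.3 119.4 122.2 123.9 124.9 122.8 123.6 121.  119.1]
288 [122.3 125.2 126.1 128.  128.2 128.4 127.4 125.7 125. ]
292 [126.2 126.4 128.8 129.5 128.9 129.1 131.4 128.1 127.1]
296 [127.  128.9 130.  130.  130.3 130.4 130.2 129.7 129.2]
300 [128.9 130.2 131.8 131.4 132.  132.4 131.4 131.2 129.5]
304 [131.5 132.7 131.7 132.2 131.8 132.3 131.5 131.7 131.6]
308 [130.7 132.3 133.  132.1 131.7 133.8 131.4 132.3 131.2]
312 [129.6 131.5 132.8 132.4 132.2 132.8 133.2 132.5 131.2]
316 [131.  133.3 132.3 133.1 131.6 131.7 131.8 131.3 132.3]
320 [129.2 130.8 130.9 131.  131.9 132.2 132.2 132.4 131.7]
324 [ 62.1 129.7 133.1 131.7 131.9 131.8 133.2 131.7 128.9]
328 [201.1 201.5 201.8 200.7 201.1 201.  201.5 200.5 200.9]
[0.5 0.3 0.1] [0.5 0.3 0.1]
```

View pics/w2c.png

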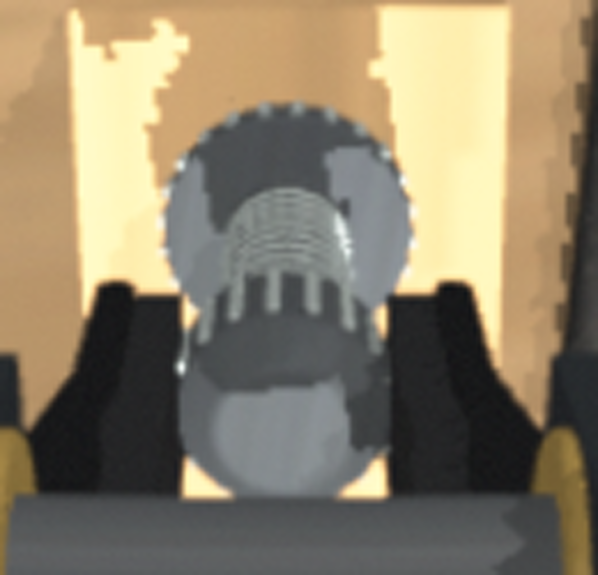

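The fingers are closing on the cap's edge (22 mm) because the tips sit 1.5 mm above the collar. I'll set it back, regrip 1.5 mm lower and see whether they close on the 15 mm grip.

Run:
```python
from bench import env,hand,grab_frame
from geo import *
np.set_printoptions(precision=4,suppress=True)
st=lambda m:print(m,env.current_t(),env.current_ee_pos(),env.current_ft_force(),env.current_width())
env.move_linear([.508,.3495,.0697],max_speed=.05); env.dwell(.1); st("back")
hand.grip(0.5); env.move_linear([.508,.3495,.0677],max_speed=.02); env.dwell(.2); st("down")
hand.grip(0.0); env.dwell(.2); st("grip")
env.move_linear([.508,.3495,.09],max_speed=.06); env.dwell(.2); st("lift")
f=grab_frame("wrist");np.savez("w3.npz",**f);H=hmap(f,1)
print(np.median(H[300:312,314:328,2]))
```

```text
back 6.1083 [0.5077 0.3493 0.0692] [ 0.5202 -0.0871 -2.3116] 0.24426627415825905
down 7.2667 [0.508  0.3495 0.0677] [0.2003 0.5651 0.8349] 0.49916128697391166
grip 8.0083 [0.508  0.3495 0.0677] [-0.213   0.4853 -0.2866] 0.2395243102605715
lift 8.7333 [0.5076 0.3493 0.0895] [ 0.3368  0.2359 -3.2411] 0.23617479582381848
0.14407112209195722
```

Run:
```python
from bench import env,hand,grab_frame
from geo import *
np.set_printoptions(precision=4,suppress=True)
st=lambda m:print(m,env.current_t(),env.current_ee_pos(),env.current_ft_force(),env.current_width())
env.move_linear([.508,.3495,.15],max_speed=.1)
env.move_linear([.512,.0985,.15],max_speed=.15)
env.move_linear([.512,.0985,.101],max_speed=.08); env.dwell(.4); st("hover")
F={}
for n in("scene","side"):
    f=grab_frame(n); np.savez(n+"2.npz",**f); F[n]=f["pixels"][:,:,::-1]
def c(im,x,y,w,h,s): return cv2.resize(im[y:y+h,x:x+w],None,fx=s,fy=s,interpolation=cv2.INTER_CUBIC)
cv2.imwrite("pics/hov.png",np.hstack([c(F["scene"],300,265,50,75,8),c(F["side"],370,150,50,75,8)]))
```

```text
hover 12.5167 [0.5122 0.0985 0.1013] [-0.4931 -0.0411 -2.6766] 0.24261073591150578
```

View pics/hov.png

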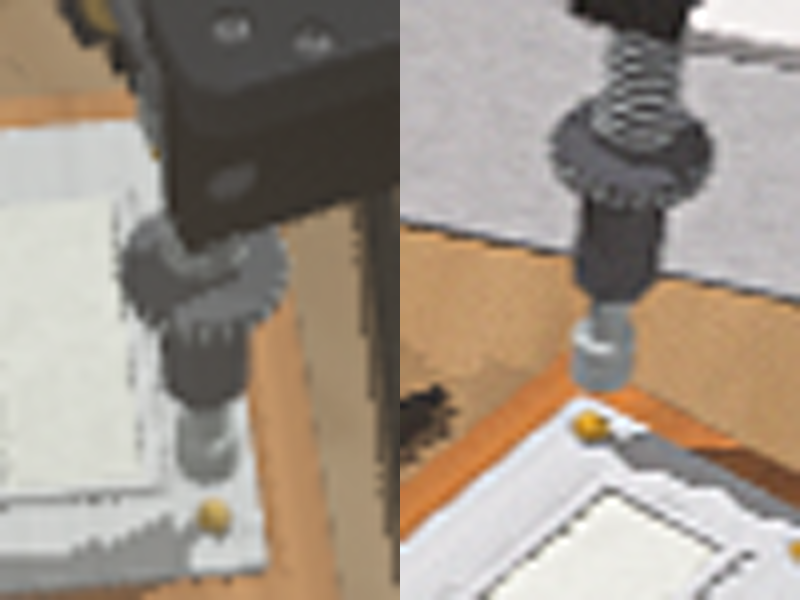

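The picture shows the cup hovering near the pin, but the side view shows no finger covering the grip. I'll triangulate the rim, collar and pin and check the finger depths.

Run:
```python
from geo import *
np.set_printoptions(precision=4,suppress=True,linewidth=160)
s=np.load("scene2.npz");d=np.load("side2.npz")
for k,a,b in [("rim",(326,322.75),(395.4,196.9)),("pin",(326.75,328.75),(393.75,202.5)),("collar",(325.4,298.75),(399.1,169.4))]:
    print(k,tri(ray(s,a),ray(d,b)))
Hs=hmap(s,0);Hd=hmap(d,0)
print("side col 396-402");
for v in range(130,200,3): print(v,Hd[v,400])
print("scene")
for v in range(270,304,3): print(v,Hs[v,326])
def c(im,x,y,w,h,k): return cv2.resize(im[y:y+h,x:x+w,::-1],None,fx=k,fy=k,interpolation=cv2.INTER_CUBIC)
cv2.imwrite("pics/hov2.png",np.hstack([c(s["pixels"],250,190,120,165,3.3),c(d["pixels"],340,60,120,165,3.3)]))
```

```text
rim [0.511  0.0982 0.0385]
pin [0.512  0.0968 0.0242]
collar [0.5112 0.0987 0.097 ]
side col 396-402
130 [0.5074 0.188  0.2287]
133 [0.507  0.1864 0.223 ]
136 [0.5061 0.1896 0.2204]
139 [0.5057 0.1884 0.2149]
142 [0.5122 0.1203 0.1635]
145 [0.5118 0.1184 0.1567]
148 [0.5109 0.1207 0.153 ]
151 [0.5104 0.1201 0.1472]
154 [0.5097 0.1205 0.1419]
157 [0.5103 0.1073 0.1269]
160 [0.5099 0.1053 0.1198]
163 [0.5091 0.106  0.1146]
166 [0.5086 0.1042 0.1075]
169 [0.5078 0.1059 0.1029]
172 [0.5064 0.1133 0.1026]
175 [0.5055 0.1154 0.0984]
178 [0.5056 0.1068 0.0858]
181 [0.505  0.1058 0.079 ]
184 [0.5045 0.1033 0.0709]
187 [ 0.5111  0.0222 -0.0003]
190 [ 0.5097  0.0285 -0.0022]
193 [ 0.5081  0.0382 -0.0011]
196 [ 0.5065  0.0472 -0.0006]
199 [0.5029 0.079  0.0192]
scene
270 [0.4677 0.0178 0.2548]
273 [0.4655 0.0141 0.2543]
276 [0.4634 0.0107 0.2535]
279 [0.4638 0.0115 0.2476]
282 [0.464  0.0119 0.242 ]
285 [0.4637 0.0114 0.2375]
288 [0.4667 0.0168 0.2254]
291 [0.4666 0.0167 0.2202]
294 [0.4668 0.0173 0.2141]
297 [0.5084 0.0894 0.1129]
300 [0.5097 0.0918 0.1029]
303 [0.5071 0.0875 0.1019]
```

View pics/hov2.png

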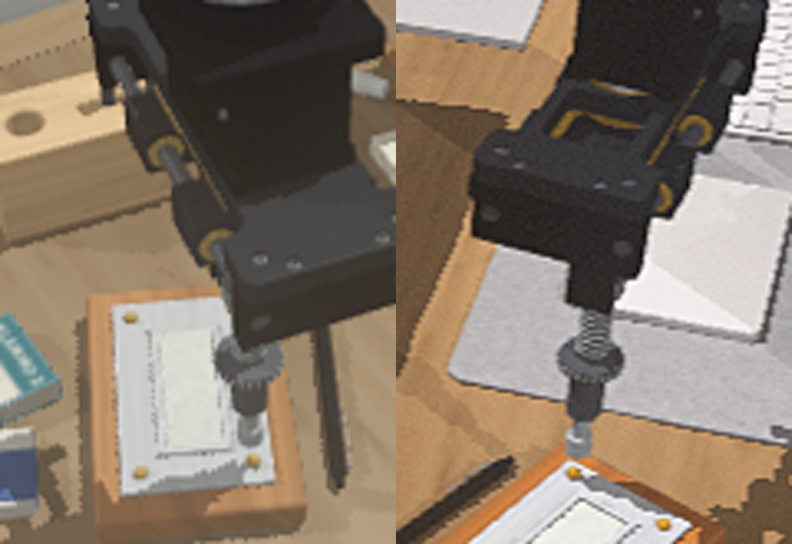

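The holder and the punch agree with the calibration, but the fingertips and gripper body appear about 40 mm above where the reported TCP puts them. I'll check this against the first picture, when the TCP was reported at z = 0.183.

Run:
```python
from geo import *
np.set_printoptions(precision=4,suppress=True,linewidth=160)
Hs=hmap(np.load("scene.npz"),0)
for u in (70,72,74,89,91,93):
    print(u,[Hs[v,u].round(4).tolist() for v in range(118,158,2) if .1<Hs[v,u,2]<.3 and abs(Hs[v,u,0]-.28)<.12][-2:])
w=np.load("w1.npz");H=hmap(w,1);m=(H[...,2]>.2)&(np.hypot(H[...,0]-.489,H[...,1]-.301)<.075)
p=H[m];print("w1 (TCP z .2396) lowest gripper pts",np.percentile(p[:,2],[0.5,1,5,10,30]))
d=np.load("side2.npz");H=hmap(d,0)
m=(np.hypot(H[...,0]-.512,H[...,1]-.0985)<.04)&(abs(H[...,1]-.1205)<.004)&(H[...,2]>.115);print("side2 finger z",np.percentile(H[m][:,2],[1,5,20]),m.sum())
```

```text
70 [[0.2518, 0.5117, 0.2309], [0.2504, 0.5134, 0.2265]]
72 [[0.2547, 0.511, 0.2303], [0.2533, 0.5137, 0.2254]]
74 [[0.2576, 0.5109, 0.2294], [0.2564, 0.5102, 0.2262]]
89 [[0.297, 0.5986, 0.2277], [0.2957, 0.5981, 0.2242]]
91 [[0.3002, 0.5982, 0.227], [0.299, 0.5985, 0.2231]]
93 [[0.3034, 0.5924, 0.2287], [0.3022, 0.5938, 0.2243]]
w1 (TCP z .2396) lowest gripper pts [0.2857 0.2913 0.3335 0.3606 0.3713]
side2 finger z [0.1428 0.1495 0.2352] 1190
```

Confirmed: the real fingertips sit 40 mm above the reported TCP along the tool axis (tip z = TCP z + 0.040). So the fingers were only holding the cap. I'll put the punch back and regrip 39 mm lower, with the tips just above the collar.

Run:
```python
from bench import env,hand,grab_frame
from geo import *
np.set_printoptions(precision=4,suppress=True)
st=lambda m:print(m,env.current_t(),env.current_ee_pos(),env.current_ft_force(),env.current_width())
env.move_linear([.512,.0985,.15],max_speed=.12)
env.move_linear([.508,.3495,.15],max_speed=.2); env.dwell(.3)
env.move_linear([.508,.3495,.10],max_speed=.08); st("in")
env.move_linear([.508,.3495,.0685],max_speed=.06); env.dwell(.1); st("seat")
hand.grip(0.55)
env.move_linear([.508,.3495,.0305],max_speed=.06); env.dwell(.2); st("down")
hand.grip(0.0); env.dwell(.2); st("grip")
```

```text
in 15.6583 [0.5082 0.3496 0.1002] [-0.0944  0.2055 -3.7235] 0.2403652546874904
seat 16.4333 [0.5078 0.3495 0.0682] [ 0.0122  0.2972 -2.9405] 0.24419942022951618
down 18.1833 [0.5084 0.3497 0.0311] [ 0.7362 -0.321  -0.1017] 0.5530681538437199
grip 18.9833 [0.508  0.3496 0.0306] [-0.7139 -0.4274  0.7005] 0.23968412161114244
```

Run:
```python
from bench import env,hand,grab_frame
from geo import *
np.set_printoptions(precision=4,suppress=True)
st=lambda m:print(m,env.current_t(),env.current_ee_pos(),env.current_ft_force(),env.current_width())
hand.grip(0.32); env.dwell(.1); f0=np.mean([env.current_ft_force()[2] for _ in range(3)]); st("open")
z=.0305
while z>.0245:
    z-=.0006; env.move_linear([.508,.3495,z],max_speed=.02); env.dwell(.05)
    fz=env.current_ft_force()[2]
    if fz-f0>4: break
st("contact %.4f"%z); z+=.0006; env.move_linear([.508,.3495,z],max_speed=.02)
hand.grip(0.0); env.dwell(.1); st("grip")
env.move_linear([.508,.3495,z+.085],max_speed=.12); env.dwell(.2); st("lift"); 
d=grab_frame("side");H=hmap(d,0);print("side col")
np.savez("side3.npz",**d)
m=(abs(H[...,1]-.3715)<.005)&(abs(H[...,0]-.508)<.02)&(H[...,2]>.1);print(np.percentile(H[m][:,2],[1,5,10]))
m=(np.hypot(H[...,0]-.508,H[...,1]-.3495)<.03)&(H[...,2]>.06);print("lowest punch",np.percentile(H[m][:,2],[1,3]))
```

```text
open 19.55 [0.508  0.3495 0.0305] [ 0.1268 -0.7345 -0.2892] 0.3176870081191645
contact 0.0287 20.45 [0.5081 0.3496 0.029 ] [-0.6827 -1.118   3.8767] 0.3184930475098693
grip 21.125 [0.508  0.3496 0.0292] [ 0.5857  0.7823 -1.1718] 0.23786297978320903
lift 22.1833 [0.5073 0.3491 0.113 ] [-0.0836 -0.2965 -3.3181] 0.23957178287030598
side col
[0.2451 0.2455 0.246 ]
lowest punch [0.0604 0.061 ]
```

Contact came exactly where the 40 mm correction predicts. Next I'll hover over the pin, shifted by the measured offset, and take the last look.

Run:
```python
from bench import env,hand,grab_frame
from geo import *
np.set_printoptions(precision=4,suppress=True)
st=lambda m:print(m,env.current_t(),env.current_ee_pos(),env.current_ft_force(),env.current_width())
env.move_linear([.513,.0972,.113],max_speed=.15)
env.move_linear([.513,.0972,.0585],max_speed=.08); env.dwell(.4); st("hover")
F={}
for n in("scene","side"):
    f=grab_frame(n); np.savez(n+"4.npz",**f); F[n]=f["pixels"][:,:,::-1]
def c(im,x,y,w,h,s): return cv2.resize(im[y:y+h,x:x+w],None,fx=s,fy=s,interpolation=cv2.INTER_CUBIC)
cv2.imwrite("pics/hov4.png",np.hstack([c(F["scene"],307,290,40,60,10),c(F["side"],375,155,40,60,10)]))
```

```text
hover 25.3 [0.5132 0.0972 0.0588] [ 0.0659  0.6193 -2.7908] 0.2380579805494013
```

View pics/hov4.png

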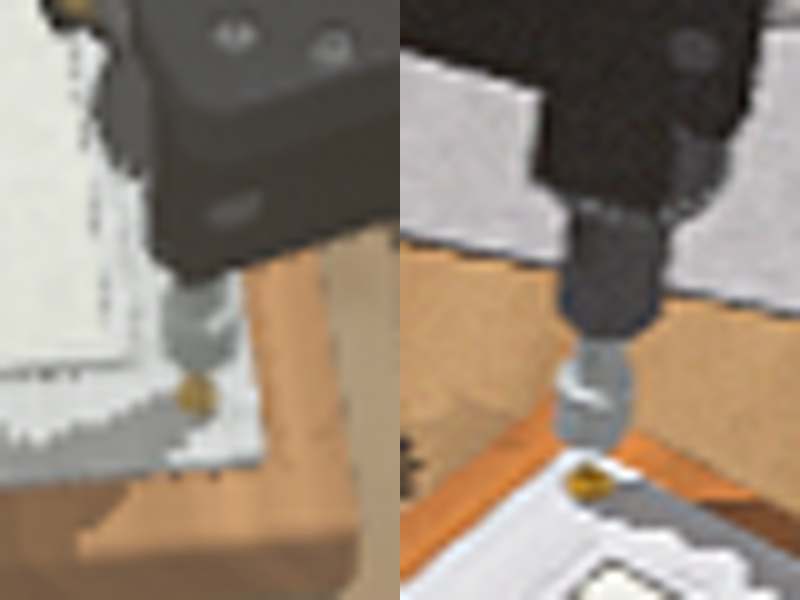

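The fingers now reach down to the collar. The rim centre is at about (200,347) and (595,425) in the crops, and the pin top at (197,387) and (589,464).

Run:
```python
from geo import *
np.set_printoptions(precision=4,suppress=True,linewidth=160)
s=np.load("scene4.npz");d=np.load("side4.npz")
a,b=(327,324.7),(394.5,197.5);c,e=(326.7,328.6),(393.9,201.45)
print("rim",tri(ray(s,a),ray(d,b)),"pin",tri(ray(s,c),ray(d,e)))
print("at expected z: rim",atz(ray(s,a),.0359),atz(ray(d,b),.0359),"pin",atz(ray(s,c),.0273),atz(ray(d,e),.0273))
```

```text
rim [0.5122 0.0963 0.0351] pin [0.5118 0.096  0.0258]
at expected z: rim [0.5131 0.0959 0.0359] [0.5109 0.0979 0.0359] pin [0.512  0.0951 0.0273] [0.5109 0.0982 0.0273]
```

```bash
cat > press.py <<'E'
from bench import env,hand
from geo import *
X,Y=.5126,.0969
def go(z,v=.03): env.move_linear([X,Y,z],max_speed=v)
def fz(n=3):
    r=[]
    for _ in range(n): env.dwell(.015); r.append(env.current_ft_force()[2])
    return float(np.mean(r))
def press(z,zmin,first=.0455):
    """step down from command z until the snap; returns list of (z,f) and whether snapped"""
    go(z); env.dwell(.15); f0=fz(6); tr=[]; top=0; z0=None
    while z>zmin:
        z-=.0004 if z0 else .0005
        go(z,.02); f=fz()-f0; tr.append((round(z*1e3,1),round(f,1)))
        if z0 is None and f>2.2: z0=z
        if z0 is None and z<first: return tr,"no contact",z0
        if f>20: return tr,"too hard",z0
        if top>9 and f<top-2.5: return tr,"snap",z0
        if z0 and z0-z>.0105: return tr,"too deep",z0
        top=max(top,f)
    return tr,"zmin",z0
E
python3 - <<'E'
from press import *
go(.0520); print(env.current_ee_pos())
tr,r,z0=press(.0505,.034)
print(r,z0,tr,env.current_t(),env.current_ee_pos())
go(.0515,.06); env.dwell(.15); print(env.current_ft_force(),env.current_ee_pos(),env.current_width(),env.current_t())
E
```

```text
[0.51215443 0.09684801 0.05150139]
snap 0.046 [(50.0, -0.3), (49.5, -0.1), (49.0, -0.1), (48.5, -0.3), (48.0, -0.6), (47.5, 1.4), (47.0, 1.6), (46.5, 1.7), (46.0, 3.6), (45.6, 5.5), (45.2, 7.1), (44.8, 6.6), (44.4, 7.6), (44.0, 8.3), (43.6, 8.4), (43.2, 8.6), (42.8, 9.2), (42.4, 9.4), (42.0, 10.2), (41.6, 10.0), (41.2, 10.6), (40.8, 11.1), (40.4, 11.3), (40.0, 11.7), (39.6, 12.1), (39.2, 12.4), (38.8, 13.7), (38.4, 13.4), (38.0, 14.1), (37.6, 13.9), (37.2, 8.8)] 35.5667 [0.51325325 0.09686228 0.03769294]
[ 0.09468763 -0.16673288 -2.61845516] [0.51158341 0.09687232 0.05058698] 0.240956173274092 36.1083
```

First snap at 10 mm of travel. I'll repeat with a quick approach to just above the last snap height, then small steps.

Run:
```python
from press import *
last=.0374; first=last
for k in range(3):
    go(.0505,.05); f0=fz(4); z=last+.0008; go(z,.04); f=fz()-f0; top=f; tr=[(z,round(f,1))]; ok=False
    while z>first-.0032:
        z-=.0004; go(z,.02); f=fz(2)-f0; tr.append((round(z*1e3,1),round(f,1)))
        if f<top-2.5: ok=True; break
        if f>19: break
        top=max(top,f)
    go(.0510,.08); env.dwell(.1)
    print(k,ok,tr,env.current_t(),env.current_ee_pos())
    if not ok: break
    d=last-(z+.0002); last=z+.0002
    if (k>=1 and abs(d)<.0003) or env.current_t()>49: break
```

```text
0 True [(0.038200000000000005, 11.3), (37.8, 11.8), (37.4, 11.5), (37.0, 12.7), (36.6, 13.4), (36.2, 13.8), (35.8, 13.7), (35.4, 9.5)] 39.3583 [0.51185396 0.09688119 0.05028434]
1 True [(0.03640000000000002, 12.1), (36.0, 12.9), (35.6, 13.6), (35.2, 14.0), (34.8, 14.3), (34.4, 10.2)] 42.1 [0.5117825  0.09688096 0.05021011]
2 False [(0.035400000000000036, 10.0), (35.0, 10.1), (34.6, 10.4), (34.2, 11.2), (33.8, 11.4)] 44.5917 [0.51177709 0.09687634 0.05020972]
```

Four snaps were delivered: the last press tripped during the approach, and its force sits at the post-snap level of about 10 N. The snap height fell by 2.8 mm in total. I'll lift off and check the head height by depth.

Run:
```python
from press import *
from bench import grab_frame
go(.115,.13); 
env.move_linear([.5105,.20,.115],max_speed=.2)
pins={"A":((289,286),(384,252)),"B":((321,284),(356,235)),"C":((327,329),(394,203)),"D":((293,333),(421,219))}
for i,n in enumerate(("scene","side")):
    H=hmap(grab_frame(n),0)
    for k,p in pins.items():
        u,v=p[i]; w=H[v-5:v+6,u-5:u+6].reshape(-1,3); w=w[w[:,2]<.033]; print(n,k,(np.sort(w[:,2])[-6:]*1e3).round(1))
print(env.current_t(),env.current_width())
```

```text
scene A [25.3 25.4 25.7 25.8 26.9 27. ]
scene B [24.6 24.7 25.  25.8 25.9 26.8]
scene C [25.  25.3 25.3 25.6 26.4 27.4]
scene D [25.9 26.  26.5 26.6 26.6 26.9]
side A [23.5 23.7 24.2 24.8 25.2 25.3]
side B [24.3 24.3 24.7 25.  25.  26.9]
side C [23.7 23.8 23.8 23.8 24.1 25.2]
side D [24.3 24.3 24.5 25.2 25.3 25.8]
46.0 0.24226263748031437
```

C is now level with the other three. Next I'll hang the punch back in its well.

Run:
```python
from bench import env,hand,grab_frame
from geo import *
np.set_printoptions(precision=4,suppress=True)
st=lambda m:print(m,env.current_t(),env.current_ee_pos(),env.current_ft_force(),env.current_width())
X,Y=.508,.3495
env.move_linear([X,Y,.115],max_speed=.2); env.dwell(.3); st("over")
env.move_linear([X,Y,.06],max_speed=.08); st("in")
if abs(env.current_ft_force()[2]+3)<5:
    env.move_linear([X,Y,.0300],max_speed=.06); env.dwell(.1); st("seat")
```

```text
over 47.2 [0.5083 0.3487 0.1151] [ 0.1304  0.2633 -3.1213] 0.23921721767818613
in 48.0333 [0.5084 0.3497 0.0603] [-0.2484 -0.3322 -2.4847] 0.2373900659188171
seat 48.7833 [0.5078 0.3494 0.0296] [ 0.2231 -0.4073 -3.1815] 0.24169971945723104
```

Run:
```python
from bench import env,hand,grab_frame
from geo import *
np.set_printoptions(precision=4,suppress=True)
hand.grip(0.55); env.dwell(.1)
env.move_linear([.508,.3495,.13],max_speed=.12)
env.move_linear([.42,.30,.2],max_speed=.25); env.dwell(.3)
for n,cam in(("scene",(256,200)),("side",(367,268))):
    H=hmap(grab_frame(n),0); 
    m=(np.hypot(H[...,0]-.508,H[...,1]-.3495)<.02)&(H[...,2]>.115)&(H[...,2]<.135); p=H[m]
    c=(np.hypot(H[...,0]-.508,H[...,1]-.3495)<.018)&(H[...,2]>.064)&(H[...,2]<.072)
    print(n,m.sum(),np.median(p,0),np.percentile(p[:,2],90),np.median(H[c],0))
print(env.current_t(),env.current_ft_force())
```

```text
scene 94 [0.5069 0.3432 0.1212] 0.12373760272621954 [0.5041 0.3425 0.0688]
side 198 [0.5068 0.3541 0.1206] 0.12260645274362816 [0.5056 0.3563 0.0678]
51.675 [-0.1847 -0.6805 -0.6329]
```

```bash
python3 -c "
from bench import ticket; print(ticket.job_done())"
```

```text
the job is handed in; nothing more can be done
None
```

The job is handed in at about 52 s: the proud pin took four snaps (the last inferred from force) and now reads level with the other three, and the nail set is seated back in its well; I did not re-measure the bystanders.

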